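# Hang the lipped wax bin on the louvered rail

## Task

Pick up the small lipped bin, keep it upright, and lift it over the top rail of the louvered rack so that its lip drops into the slot behind the rail a few centimetres to the right of the wooden stop; press it down past the springy rod until the lip is fully home on the rail. Then ease off and, still seated, slide it left along the rail until it gently butts against the stop, and let go, leaving it hanging there. Press firmly but do not force the rack, touch the stop only lightly, and leave the pot, jar and tin alone.

Things in the scene. Friction and masses are not known exactly. Their poses are not given: they have to be found in the camera images.
- bin: Loose open grey plastic bin, 90 (x) x 56 (y) x 70 mm high, walls 4 mm, 0.17 to 0.34 kg. Origin: centre of its underside, z up. Grip across its 56 mm width (y), best 10 to 20 mm behind the middle (+x). Behind the back wall (+x) hangs a hook-like lip, see lip; the lip is 84 mm wide in y. When home: origin 39 mm above the bench, 64 mm in front (-x) of the rack's origin, parallel to the rack.
- lip (a point): In the bin's frame at (54, 0, 66) mm, axes as the bin's: where the underside of the lip's flat web (4 mm thick, x 45 to 58) meets the front face of its hanging flange. Flange 4 mm thick (x 54 to 58), reaching 22 mm below this point, its rear face tapering over the last 12 mm to leave 2 mm at the foot. 9 mm are free between back wall and flange.
- rack: Fixed low bench rack, 380 mm long (y), 120 mm high: white panel with two steel louvers on the robot's side. Origin on the bench under the middle of the panel's front face; +x away from the robot, +y left along the rail. Lower louver (front x = -17 mm, 30 to 56 mm high) backs the hung bin. Pressing the bin on it with over 20 N is forcing it.
- rail_top (a point): Rack frame (-10, 0, 105) mm, axes as the rack's: back top edge, mid length, of the upper louver, the rail: an upright strip 4 mm thick (x -14 to -10 mm), top 105 mm above the bench. Behind it an open slot 10 mm wide, 30 mm deep, up to the panel, which rises 15 mm above the rail. Bin home: the web rests on the rail, lip point here at x = 0, z = 0.
- springrod (a joint): How far (m, 0 to 0.005) the dark 12 mm round rod inside the slot, along its whole length, is pushed to the panel. Axis 9 mm below the rail's top; at 0 it leaves 2.5 mm beside the strip; 5 N, then 0.8 N per mm. Friction about 0.6: the flange needs some 6 to 12 N down, all the way; the bin's weight is not enough. Pull the flange against the strip's back first: on top of the rod it jams.
- stop: Fixed wooden block clamped over the rail's left part, 20 x 20 mm in plan, reaching 22 mm above the rail's top (brass screw: 30 mm). Origin level with the rail's top, over the panel's front face, mid width; axes as the rack's. Covers x = -18 to 2 mm, so only the lip's end meets it; fingers in front of the rail pass. Over 15 N on it is too much.
- stop_face (a point): Middle of the stop's face that looks right (-y) along the rail, at (-10, -10, 0) mm in the stop's frame, level with the rail's top; axes as the rack's. With the bin butted the lip point is 42 mm to the right (-y) of it. Sliding the seated bin takes about 6 to 12 N; more if it is still pressed down or pulled sideways, so ease off first and keep both near 0.
- brushpot: Loose small black pot of brushes, 84 mm across, brushes reach 145 mm high. Origin under its centre. Leave alone.
- jar: Loose glass jar with lid, 60 mm across, 85 mm high. Origin under its centre. Leave alone.
- tin: Loose closed round metal tin, 72 mm across, 40 mm high. Origin under its centre. Leave alone.

How it is judged:
On the way, in this order (a step that is already met when the one before it is completed fails the run):
1. the bin is lifted above the rail, upright (height (world z) of lip above 0.115 m and angle between bin's own z axis and vertical below 0.3 rad), for 0.1 s.
2. the lip is fully home in the slot (within 2 mm in height), its left end still at least 15 mm short of the stop (z of lip in the frame of rail_top between -0.002 and 0.002 m and x of lip in the frame of rail_top between -0.003 and 0.003 m and angle between the x axis of bin and the x axis of rack, either way round below 0.08 rad and angle between bin's own z axis and vertical below 0.08 rad and y of lip in the frame of stop_face below -0.057 m), for 0.2 s.
3. still home, the lip's end is slid up to the stop and touches it (z of lip in the frame of rail_top between -0.002 and 0.002 m and x of lip in the frame of rail_top between -0.003 and 0.003 m and angle between the x axis of bin and the x axis of rack, either way round below 0.08 rad and angle between bin's own z axis and vertical below 0.08 rad and y of lip in the frame of stop_face above -0.045 m and contact force between bin and stop above 0.5 N), for 0.05 s.
At the end, for the whole second after the job is handed in: The bin hangs at rest on the upper rail, released: lip point within 2 mm of the rail's top edge in height and 3 mm across, bin upright and parallel to the rack within 0.08 rad, the lip's left end against the stop (gap under 3 mm) (z of lip in the frame of rail_top between -0.002 and 0.002 m and x of lip in the frame of rail_top between -0.003 and 0.003 m and angle between the x axis of bin and the x axis of rack, either way round below 0.08 rad and angle between bin's own z axis and vertical below 0.08 rad and y of lip in the frame of stop_face between -0.045 and -0.039 m and linear speed of bin below 0.01 m/s); the robot touches nothing.
It fails at once if the bin is tipped by more than 0.4 rad (angle between bin's own z axis and vertical above 0.4 rad).
It fails at once if the bin is forced on the rack: its contact forces there add up to more than 40 N (contact force between bin and rack above 40 N).
It fails at once if the stop is pushed with more than 15 N (contact force between stop and anything else above 15 N).
It fails at once if the robot presses on the rack with more than 10 N (contact force between any of the fingers, the arm and rack above 10 N).
It fails at once if the pot, jar or tin is moved by more than 20 mm (distance of any of brushpot, jar, tin from where it was at the start of the episode above 0.02 m).
It also fails if it takes over 72 s, if anything falls off the work surface, if the arm or the gripper's body presses on something with over 40 N, if the wrist force passes 120 N, or if a joint passes its speed limit or range.

## Robot

A 7-joint arm with a two-finger parallel gripper is mounted at the origin on the work surface. World frame = base frame: x ahead of the robot, y to its left, z up, the work surface at z = 0. Lengths are in m, angles in rad, forces in N, time in s.
With the tool pointing down it reaches from about 0.425 to 0.825 m from the base axis. Payload 3.6 kg.
Tool frame: the origin (TCP) lies between the finger pads; the fingertips stand 17 mm ahead of it and the grasp point (between the pads) lies 2 mm behind it (env.tip_extent is the z of the fingertips in the tool frame, in m); z points along the fingers, y is the line along which they close (so a half turn about z gives the same grasp; the last joint's range is limited). The gripper opens to 93 mm and grips with 3 to 60 N. Pads are 15 mm wide; open, the fingers measure 128 mm over their backs; the gripper's body (75 mm by 188 mm) begins 65 mm behind the grasp point.
Start: joints at [-1.157, 0.615, -0.013, 1.423, 0.008, 1.103, -0.04], TCP at [0.277, 0.588, 0.236] pointing down, gripper open.
Joint ranges: [-3.12, 3.12], [-0.3, 2.06], [-1.34, 1.32], [0.26, 2.42], [-1.36, 4.5], [0.01, 1.98], [-2.84, 2.84]. Speed limits (rad/s): [2.79, 2.79, 3.14, 3.14, 3.14, 3.14, 3.14].

## Interface

Orientations are given as a unit quaternion [x, y, z, w].
In Python, from bench import env gives the robot as it stands.
- The arm moves only by the shell command python3 -m inch 'ROWS' [OPENING]. ROWS is JSON, a list of rows, each a list of 6 numbers: the shift along the tool's x, y, z in m, then the turn, a rotation vector about the tool's x, y, z in rad. In form: [[tx, ty, tz, rx, ry, rz], ...]. A call has 1 to 5 rows; each row shifts and turns the commanded pose from where the row before left it, along the tool's axes as they then stand; what a row does not reach is not made up. A row lasts 1/12 s, in which the tool goes at most 41.7 mm and 7.16 degrees, less where a joint would pass 70% of its speed; a pose out of reach is approached as far as the arm can. A call is refused whole if a number of a shift passes 0.0417 or a number of a turn 0.125, either way. A call with a gripper value outside its range is refused whole. OPENING is the finger opening in m, from 0 to 0.093, set as the call begins (- or left out, the last holds). The fingers move at their own pace and stop on an object; the grip force is fixed at half the most. Time passes only in rows, so rows that do not move let the fingers close. It gives the time, the measured TCP pose, the force, the opening and the grip force at its end, in the units of the state.
- env.read_state(): the state, without advancing time (a new reading comes with each control period).
- env.camera(name): name is "side" or "top" or "wrist"; returns a dict with "image" (420x560x3 uint8, red, green, blue), "range_z" (420x560 float32, m along the optical axis (not along the pixel's ray), 0 where there is no reading), "mtx" (3x3 intrinsics, pixels), "R" (3x3) and "t" (3): a world point X has camera coordinates R X + t; the wrist camera has in their place "tool_from_camera" (4x4, takes a point from camera to tool coordinates, whose origin is the TCP and whose axes are the flange's). Camera axes: x right, y down, z forward; pixel columns grow to the right and rows downward; lengths in m; the calibration is good to about 2 mm. A picture is of the moment at which its call begins: read the wrist's pose just before it.
- env.close_job(): hands the job in; it is judged then, once.
The state is a dict: "time": time; "joints": joint angles; "dq": joint speeds; "effort": joint torques, N m; "tool_pos": TCP position; "eef_rot": TCP orientation; "wrist_force": force on the tool from outside, world axes, zero at the start; "wrist_torque": the same for the moment, N m; "grip_width": opening from 0.0 (shut) to 1.0 (fully open); "finger_force": force on a finger pad.
Only numpy, scipy, OpenCV 4.12 (cv2) and the standard library are available. Lean on these libraries where they do the work, as an engineer would, in place of code of your own. Each camera call takes 0.05 s, during which the arm holds its last target. There are 200 camera calls.

## Working session

There is one attempt and no reset: what is moved stays moved. The work goes in short steps, Python scripts to look and compute and a shell command to move; the robot and the scene stay as the last step left them, time stands still between calls to the robot, and variables do not carry over. Pictures are saved under pics/ and viewed, at most 10 in all, crops included, and the job is handed in when it is done.

```bash
ls; mkdir -p pics; cat > h.py <<'E'
import numpy as np, cv2
from bench import env
from scipy.spatial.transform import Rotation as R
def cloud(c):
    z=c["range_z"]; v,u=np.mgrid[:z.shape[0],:z.shape[1]]
    K=c["mtx"]; p=np.stack([(u-K[0,2])/K[0,0]*z,(v-K[1,2])/K[1,1]*z,z],-1)
    w=(p-np.array(c["t"]).ravel())@np.array(c["R"])   # R^T (p-t)
    w[z==0]=np.nan
    return w
def save(c,n): cv2.imwrite("pics/"+n,c["image"][:,:,::-1])
E
python3 - <<'E'
from h import *
s=env.read_state(); print(s)
for n in("top","side"):
    c=env.camera(n); save(c,n+"1.png"); np.save(n+"1.npy",cloud(c)); print(n,c["mtx"],c["R"],c["t"])
E
```

```text
pics
{'time': 0.0, 'joints': array([-1.1564979 ,  0.61591417, -0.01263054,  1.42487401,  0.00811532,
        1.10340407, -0.04038901]), 'dq': array([-0.00095736,  0.00027088, -0.00134873, -0.00042707, -0.00146291,
       -0.00065293, -0.0001366 ]), 'effort': array([-8.86962625e-04, -4.58938730e+01,  2.08745878e-01, -1.65743333e+01,
       -6.11548126e-02,  2.05603754e-02,  2.29236539e-04]), 'tool_pos': array([0.27700129, 0.58720138, 0.23449261]), 'eef_rot': array([ 2.18572262e-01,  9.75819933e-01, -1.24819009e-03, -2.58100957e-04]), 'wrist_force': array([ 0.06337921, -0.25514808, -0.23853927]), 'wrist_torque': array([ 0.00630268,  0.00103137, -0.00374213]), 'finger_force': 0.0, 'grip_width': 1.0012092037398181}
top [[537.41441104   0.         276.90435254]
 [  0.         537.41441104 208.53814038]
 [  0.           0.           1.        ]] [[-0.00453944 -0.99998585 -0.00277452]
 [-0.98738877  0.00492129 -0.1582378 ]
 [ 0.15824922  0.00202122 -0.98739713]] [0.04276474 0.56194268 1.11608756]
side [[415.84538565   0.         276.49315753]
 [  0.         415.84538565 211.66059795]
 [  0.           0.           1.        ]] [[-0.97952414 -0.20045073  0.0187607 ]
 [-0.15560004  0.69462213 -0.70234516]
 [ 0.12775401 -0.6908832  -0.71158929]] [0.56480241 0.13431418 0.89102459]
```

View pics/top1.png

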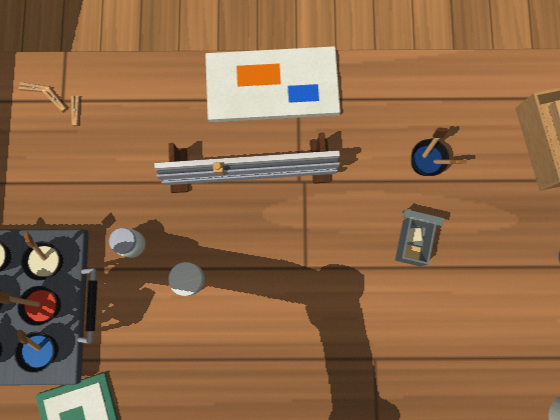

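View pics/side1.png

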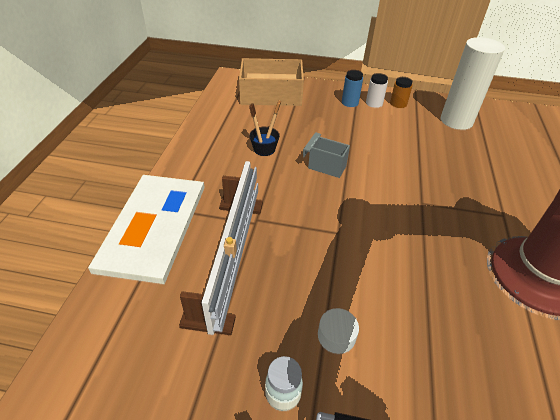

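The top view shows the bin at about (418,238) with its lip away from the robot. The rack runs from (157,172) to (339,158), the stop is at (218,167), the pot at (430,157), the tin at (186,279) and the jar at (125,242). Next I'll measure these from the depth clouds.

```bash
python3 - <<'E'
from h import *
w=np.load("top1.npy"); s=np.load("side1.npy")
def box(w,x0,x1,y0,y1,z0,z1):
    p=w.reshape(-1,3); p=p[np.isfinite(p).all(1)]
    return p[(p[:,0]>x0)&(p[:,0]<x1)&(p[:,1]>y0)&(p[:,1]<y1)&(p[:,2]>z0)&(p[:,2]<z1)]
print("bench z", np.nanmedian(w[230:300,380:390,2]),np.nanmedian(s[180:230,270:320,2]))
for p in [(160,430),(238,418),(168,218),(160,339),(172,157),(279,186),(242,122)]: print(p,w[p])
for nm,c in(("top",w),("side",s)):
    b=box(c,*(lambda q:(q[0]-.12,q[0]+.12,q[1]-.12,q[1]+.12))(w[238,418]),.062,.09)
    b=b[b[:,0]<w[160,430][0]-.06]
    r=cv2.minAreaRect((b[:,:2]*1000).astype(np.float32)); print(nm,"bin rim",len(b),r,np.median(b[:,2]),cv2.boxPoints(r).tolist())
    # panel top
    a,e=w[160,339],w[172,157]
    q=box(c,min(a[0],e[0])-.06,max(a[0],e[0])+.06,e[1]*0+min(a[1],e[1])-.05,max(a[1],e[1])+.05,.112,.125)
    if len(q)>20:
        r=cv2.minAreaRect((q[:,:2]*1000).astype(np.float32)); print("panel",len(q),r,np.median(q[:,2]),cv2.boxPoints(r).tolist())
    q=box(c,min(a[0],e[0])-.08,max(a[0],e[0])+.06,min(a[1],e[1])-.05,max(a[1],e[1])+.05,.098,.110)
    if len(q)>20:
        r=cv2.minAreaRect((q[:,:2]*1000).astype(np.float32)); print("rail",len(q),r,np.median(q[:,2]))
        f=np.polyfit(q[:,1],q[:,0],1);print(f)
    q=box(c,min(a[0],e[0])-.08,max(a[0],e[0])+.06,min(a[1],e[1])-.05,max(a[1],e[1])+.05,.1235,.145)
    if len(q)>3:
        r=cv2.minAreaRect((q[:,:2]*1000).astype(np.float32)); print("stop",len(q),r,np.median(q[:,2]),q.min(0),q.max(0),np.median(q,0))
E
```

```text
bench z 0.0010319116590534444 0.0013376329742167852
(160, 430) [ 0.67175574 -0.29986604  0.03044267]
(238, 418) [ 0.49945149 -0.26825874  0.01902729]
(168, 218) [0.62953898 0.1575282  0.14113823]
(160, 339) [ 6.80563107e-01 -1.01717076e-01 -1.09309500e-04]
(172, 157) [0.63103322 0.28856466 0.10204623]
(279, 186) [0.41202307 0.23301411 0.04582009]
(242, 122) [0.48741647 0.3606223  0.08378773]
top bin rim 635 ((496.24493408203125, -257.0135803222656), (85.08075714111328, 103.46427154541016), 76.28780364990234) 0.07042646959137505 [[435.90325927734375, -286.0786437988281], [536.4186401367188, -310.6043395996094], [556.5866088867188, -227.94851684570312], [456.07122802734375, -203.42282104492188]]
panel 1191 ((644.3783569335938, 102.15646362304688), (30.956317901611328, 378.51397705078125), 3.672405958175659) 0.12039127973760932 [[616.8097534179688, 290.033447265625], [641.0542602539062, -87.70330047607422], [671.9469604492188, -85.72052001953125], [647.7024536132812, 292.0162353515625]]
rail 1284 ((638.7806396484375, 101.10560607910156), (20.378896713256836, 380.0976867675781), 3.535309
[... 595 characters left out ...]
085938]]
panel 1065 ((644.5759887695312, 100.0250473022461), (30.726749420166016, 380.6556396484375), 3.5570132732391357) 0.1209067786394479 [[617.4338989257812, 289.0330505371094], [641.0504760742188, -90.88928985595703], [671.7180786132812, -88.98295593261719], [648.1015014648438, 290.93939208984375]]
rail 1124 ((640.5226440429688, 99.50501251220703), (25.443138122558594, 381.3643493652344), 1.8437434434890747) 0.10346384818317363
[-0.05949469  0.64674682]
stop 125 ((642.520751953125, 95.20470428466797), (26.519155502319336, 356.6852722167969), 3.3144943714141846) 0.12836982340933215 [ 0.62520535 -0.08231532  0.12354866] [0.66188502 0.27379619 0.13826873] [0.63539228 0.16309102 0.12836982]
```

```bash
cat >> h.py <<'E'
def todo(pos,yaw):
    "turn to make first, then shift in turned tool axes; yaw = world yaw of the bin/rack x axis, tool x = -that, z down"
    s=env.read_state(); A=R.from_quat(s["eef_rot"])
    T=R.from_matrix(np.array([[-np.cos(yaw),np.sin(-yaw),0],[-np.sin(yaw),np.cos(yaw),0],[0,0,-1]]).T.T)
    print("turn",(A.inv()*T).as_rotvec().round(4),"shift mm",(T.inv().apply(np.array(pos)-s["tool_pos"])*1000).round(1))
E
python3 - <<'E'
from h import *
w=np.load("top1.npy"); s=np.load("side1.npy")
yaw=0.0630; c,sn=np.cos(yaw),np.sin(yaw); o=np.array([.6415,.1005])
for nm,cl in(("top",w),("side",s)):
    p=cl.reshape(-1,3); p=p[np.isfinite(p).all(1)]; d=p[:,:2]-o
    q=np.c_[d@[c,sn],d@[-sn,c],p[:,2]]; q=q[(abs(q[:,0])<.05)&(abs(q[:,1])<.22)&(q[:,2]>.02)]*1000
    P=q[(q[:,2]>117)&(q[:,2]<124)]
    print(nm,"panel top",np.percentile(P[:,0],[1,5,25,50,75,95,99]).round(1),"y",np.percentile(P[:,1],[0,1,99,100]).round(1), "slope",np.polyfit(P[:,1],P[:,0],1))
    for z in range(90,120,4):
        a=q[(q[:,2]>z)&(q[:,2]<=z+4)]
        if len(a)>5: print(z,len(a),np.percentile(a[:,0],[2,25,50,75,98]).round(1))
    S=q[(q[:,2]>123)]; S=S[abs(S[:,1]-np.median(S[:,1]))<25]
    print("stop",len(S),S.min(0).round(1),S.max(0).round(1),np.median(S,0).round(1))
    for y in range(30,90,3):
        a=S[(S[:,1]>y)&(S[:,1]<=y+3)]
        if len(a): print(y,len(a),a[:,0].min().round(1),a[:,0].max().round(1),np.median(a[:,2]).round(1))
c=env.camera("wrist"); print(c["tool_from_camera"].round(3),c["mtx"].round(0))
todo([.58,.12,.30],.063)
todo([.509,-.2615,.15],-.243)
E
```

```text
top panel top [-1.4  6.   8.3 11.5 14.5 17.1 17.9] y [-187.8 -184.1  187.7  190.7] slope [-1.53863433e-03  1.12397846e+01]
90 141 [-8.6 -7.9 25.5 38.5 49.4]
94 169 [-8.6 -7.8 -1.2 -0.3 36. ]
98 444 [-8.4 -1.3  0.7  3.5  6.9]
102 572 [-8.4 -5.7  0.4  3.9  6.7]
106 268 [-9.  -6.8 -4.8  5.8  7.1]
110 83 [-11.8   5.7   6.1   6.3   7.2]
114 178 [ 5.3  6.2  7.  12.  18.2]
118 717 [ 5.4  8.5 11.8 14.8 17.6]
stop 109 [-12.3  33.9 123. ] [ 15.8  77.1 141.1] [ -1.8  60.  127.8]
33 1 15.3 15.3 123.2
36 2 11.1 13.2 123.8
42 3 9.4 13.9 123.2
48 2 -7.8 7.6 126.5
51 12 -11.7 6.7 127.0
54 17 -10.5 12.6 127.4
57 18 -11.3 7.2 135.6
60 12 -10.8 14.8 131.3
63 16 -12.3 6.4 131.6
66 14 -12.0 13.5 127.9
69 9 -10.7 15.8 125.6
72 1 11.5 11.5 124.0
75 2 9.8 14.1 123.3
side panel top [-8.7  6.   8.1 11.3 14.4 17.  17.8] y [-191.  -183.8  187.1  189.7] slope [-2.35914112e-04  1.10400345e+01]
90 171 [-8.2 -7.7 29.  39.3 49.2]
94 106 [-10.7  -7.9  -7.6  -1.   15.1]
98 327 [-8.5 -1.6 -0.3  1.2  7.1]
102 544 [-8.3 -5.   2.1  4.6  6.7]
106 253 [-8.3 -6.8 -5.3  5.7 10.3]
110 82 [-10.8   6.    6.1   6.5  14.2]
114 98 [-11.7   5.7   6.1   6.3  13.7]
118 726 [ 5.6  8.1 11.3 14.6 17.7]
stop 115 [-12.2  49.5 123.1] [ 10.6  83.7 138.3] [ -3.2  62.8 128.8]
48 2 -10.7 10.6 125.1
51 6 -11.4 7.4 128.7
54 16 -12.1 7.3 135.6
57 17 -10.6 8.0 134.8
60 18 -11.5 7.3 128.5
63 26 -12.2 5.2 129.3
66 24 -10.8 6.3 126.8
69 5 -7.2 4.0 125.8
81 1 10.1 10.1 123.3
[[-0.001 -0.957 -0.289  0.08 ]
 [ 1.    -0.    -0.001  0.001]
 [ 0.001 -0.289  0.957 -0.149]
 [ 0.     0.     0.     1.   ]] [[377.   0. 282.]
 [  0. 377. 217.]
 [  0.   0.   1.]]
turn [-1.900e-03 -5.000e-04 -5.037e-01] shift mm [-272.9 -485.5  -65.2]
turn [-0.0019 -0.0002 -0.1977] shift mm [-429.3 -768.1   84.8]
```

```bash
I="python3 -m inch"; 
python3 -m inch '[[0,0,0,0,0,-0.099],[0,0,0,0,0,-0.099],[-0.03,-0.025,0,0,0,0],[-0.03,-0.025,0,0,0,0],[-0.03,-0.025,0,0,0,0]]' 0.093
python3 -m inch '[[-0.03,-0.025,0,0,0,0],[-0.03,-0.025,0,0,0,0],[-0.03,-0.025,0,0,0,0],[-0.03,-0.025,0,0,0,0],[-0.03,-0.025,0,0,0,0]]'
python3 -m inch '[[-0.03,-0.03,0,0,0,0],[-0.03,-0.035,0,0,0,0],[-0.01,-0.035,0,0,0,0],[-0.01,-0.035,0,0,0,0],[-0.01,-0.035,0,0,0,0]]'
python3 -m inch '[[-0.01,-0.035,0,0,0,0],[-0.01,-0.035,0,0,0,0],[-0.01,-0.035,0,0,0,0],[-0.01,-0.035,0,0,0,0],[-0.01,-0.035,0,0,0,0]]'
python3 -m inch '[[-0.01,-0.035,0,0,0,0],[-0.01,-0.035,0.02,0,0,0],[-0.01,-0.035,0.02,0,0,0],[-0.01,-0.035,0.02,0,0,0],[0,0,0,0,0,0]]'
python3 - <<'E'
from h import *
todo([.509,-.2615,.15],-.243)
s=env.read_state(); c=env.camera("wrist"); save(c,"w1.png")
z=c["range_z"]; K=c["mtx"]; v,u=np.mgrid[:420,:560]
p=np.stack([(u-K[0,2])/K[0,0]*z,(v-K[1,2])/K[1,1]*z,z],-1).reshape(-1,3)[z.ravel()>0]
M=c["tool_from_camera"]; t=p@M[:3,:3].T+M[:3,3]; w=R.from_quat(s["eef_rot"]).apply(t)+s["tool_pos"]
q=w[(w[:,2]>.062)&(w[:,2]<.078)&(abs(w[:,0]-.495)<.08)&(abs(w[:,1]+.258)<.07)]
r=cv2.minAreaRect((q[:,:2]*1000).astype(np.float32)); print(len(q),r,np.median(q[:,2]),cv2.boxPoints(r).round(1).tolist())
E
```

```text
time: 0.57
tool_pos: [0.3467, 0.4925, 0.2351]
eef_rot: [0.12, 0.993, -0.0, -0.0]
wrist_force: [0.9, -0.7, -0.1]
grip_width: 1.002
finger_force: 0.0
time: 0.98
tool_pos: [0.4629, 0.3342, 0.2355]
eef_rot: [0.121, 0.993, -0.0, -0.0]
wrist_force: [0.9, -0.3, -0.0]
grip_width: 0.999
finger_force: 0.0
time: 1.4
tool_pos: [0.5062, 0.1519, 0.2353]
eef_rot: [0.121, 0.993, -0.0, -0.0]
wrist_force: [0.2, 0.3, -0.5]
grip_width: 1.003
finger_force: 0.0
time: 1.82
tool_pos: [0.5124, -0.0297, 0.2356]
eef_rot: [0.121, 0.993, -0.0, -0.0]
wrist_force: [0.1, 0.3, 0.7]
grip_width: 1.003
finger_force: 0.0
time: 2.23
tool_pos: [0.514, -0.1831, 0.1719]
eef_rot: [0.128, 0.992, -0.003, -0.003]
wrist_force: [-1.0, -0.0, -0.5]
grip_width: 1.001
finger_force: 0.0
turn [-0.0067 -0.0061 -0.0129] shift mm [-14.  -77.3  21.9]
4115 ((497.447998046875, -259.1587219238281), (84.76134490966797, 103.34082794189453), 76.12007904052734) 0.06931798984317324 [[437.1000061035156, -287.8999938964844], [537.4000244140625, -312.70001220703125], [557.7999877929688, -230.39999389648438], [457.5, -205.60000610351562]]
```

View pics/w1.png

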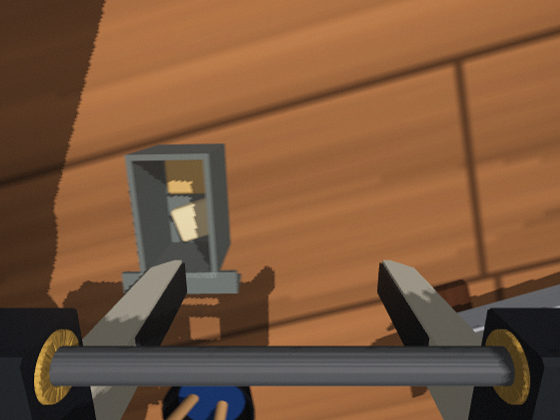

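The wrist view shows the bin at about (180,215) with its lip at (180,283). It is upright and holds small blocks. I'll move over it and turn.

```bash
python3 -m inch '[[-0.005,-0.026,0.007,0,0,-0.013],[-0.005,-0.026,0.007,0,0,0],[-0.005,-0.026,0.007,0,0,0],[0,0,0,0,0,0],[0,0,0,0,0,0]]' >/dev/null
python3 -m inch '[[0,0,0,0,0,0],[0,0,0,0,0,0]]'
python3 -c "
from h import *
todo([.5101,-.262,.045],-.2425)"
```

```text
time: 2.87
tool_pos: [0.5153, -0.2504, 0.1551]
eef_rot: [0.113, 0.994, 0.001, 0.0]
wrist_force: [0.2, -0.9, 0.5]
grip_width: 1.0
finger_force: 0.0
turn [0.0015 0.0006 0.016 ] shift mm [  2.3 -12.5 110.1]
```

```bash
python3 -m inch '[[0.002,-0.012,0,0,0,0.016],[0,0,0.022,0,0,0],[0,0,0.022,0,0,0],[0,0,0.022,0,0,0],[0,0,0.022,0,0,0]]' >/dev/null
python3 -m inch '[[0,0,0.022,0,0,0],[0,0,0,0,0,0],[0,0,0,0,0,0]]'
python3 -c "
from h import *
todo([.5101,-.262,.045],-.2425)"
```

```text
time: 3.53
tool_pos: [0.5092, -0.2637, 0.0442]
eef_rot: [0.122, 0.992, 0.0, -0.001]
wrist_force: [-0.0, 0.3, 0.4]
grip_width: 1.001
finger_force: 0.0
turn [ 0.0003 -0.0022 -0.0031] shift mm [-0.5  1.9 -0.8]
```

```bash
python3 -m inch '[[0,0.0015,0,0,0,0],[0,0,0,0,0,0],[0,0,0,0,0,0],[0,0,0,0,0,0],[0,0,0,0,0,0]]' 0.04 >/dev/null
python3 -m inch '[[0,0,0,0,0,0],[0,0,0,0,0,0],[0,0,0,0,0,0],[0,0,0,0,0,0],[0,0,0,0,0,0]]'
python3 -m inch '[[0,0,-0.01,0,0,0],[0,0,-0.02,0,0,0],[0,0,-0.03,0,0,0],[0,0,-0.03,0,0,0],[0,0,0,0,0,0]]'
```

```text
time: 4.37
tool_pos: [0.5103, -0.2625, 0.0451]
eef_rot: [0.123, 0.992, -0.0, 0.0]
wrist_force: [-0.8, 0.5, 4.7]
grip_width: 0.602
finger_force: 30.0
time: 4.78
tool_pos: [0.5131, -0.2643, 0.1401]
eef_rot: [0.123, 0.992, -0.002, 0.005]
wrist_force: [0.6, -0.7, -2.2]
grip_width: 0.601
finger_force: 30.0
```

```bash
python3 -m inch '[[0,0.01,0,0,0,-0.05],[0,0.02,-0.004,0,0,-0.05],[0,0.03,0,0,0,-0.05],[0,0.03,0,0,0,-0.05],[0,0.03,0,0,0,-0.05]]' >/dev/null
python3 -m inch '[[0,0.03,0,0,0,-0.05],[0,0.03,0,0,0,0],[0,0.03,0,0,0,0],[0,0.03,0,0,0,0],[0,0.02,0,0,0,0]]' >/dev/null
python3 -m inch '[[0,0.01,0,0,0,0],[0,0,0,0,0,0],[0,0,0,0,0,0],[0,0,0,0,0,0]]'
python3 -c "
from h import *
todo([.6082,.0784,.15],.062)"
```

```text
time: 5.95
tool_pos: [0.5181, 0.0038, 0.1381]
eef_rot: [-0.026, 1.0, -0.001, -0.001]
wrist_force: [0.2, -0.5, -3.1]
grip_width: 0.598
finger_force: 30.0
turn [-0.0017 -0.0015 -0.01  ] shift mm [-94.6  68.8 -11.9]
```

```bash
python3 -m inch '[[-0.01,0.014,-0.012,0,0,-0.01],[-0.02,0.02,0,0,0,0],[-0.025,0.02,0,0,0,0],[-0.025,0.015,0,0,0,0],[-0.01,0,0,0,0,0]]' >/dev/null
python3 -m inch '[[-0.005,0,0,0,0,0],[0,0,0,0,0,0],[0,0,0,0,0,0],[0,0,0,0,0,0]]'
python3 - <<'E'
from h import *
todo([.6082,.0784,.15],.062)
for n in("top","side"):
    c=env.camera(n); save(c,n+"2.png"); np.save(n+"2.npy",cloud(c))
yaw=0.062; cs,sn=np.cos(yaw),np.sin(yaw); o=np.array([.6476,.1009])
c=env.camera("wrist"); save(c,"w2.png"); s=env.read_state()
z=c["range_z"]; K=c["mtx"]; v,u=np.mgrid[:420,:560]
p=np.stack([(u-K[0,2])/K[0,0]*z,(v-K[1,2])/K[1,1]*z,z],-1).reshape(-1,3)[z.ravel()>0]
M=c["tool_from_camera"]; wr=R.from_quat(s["eef_rot"]).apply(p@M[:3,:3].T+M[:3,3])+s["tool_pos"]
for nm,cl in(("top",np.load("top2.npy")),("side",np.load("side2.npy")),("wrist",wr)):
    p=cl.reshape(-1,3); p=p[np.isfinite(p).all(1)]; d=p[:,:2]-o
    q=np.c_[d@[cs,sn],d@[-sn,cs],p[:,2]]*1000; q=q[(q[:,0]>-140)&(q[:,0]<40)&(abs(q[:,1])<200)&(q[:,2]>80)]
    for z in range(92,186,6):
        a=q[(q[:,2]>z)&(q[:,2]<=z+6)&(abs(q[:,1]+20)<60)]
        if len(a)>5: print(nm,z,len(a),"x",np.percentile(a[:,0],[2,25,50,75,98]).round(1),"y",np.percentile(a[:,1],[2,50,98]).round(1))
E
```

```text
time: 6.7
tool_pos: [0.6078, 0.0789, 0.1503]
eef_rot: [-0.031, 1.0, -0.001, -0.001]
wrist_force: [-0.3, 0.3, -2.1]
grip_width: 0.599
finger_force: 30.0
turn [-0.0012 -0.0022 -0.0003] shift mm [-0.4 -0.5  0.3]
side 92 21 x [-14.3 -14.  -13.7  -7.4  -7. ] y [-24.7  12.2  35.9]
side 98 101 x [-14.   -6.4  -4.6  -2.2   0.2] y [-41.7  -4.3  24.5]
side 104 123 x [-106.5  -57.   -13.5   -7.2    0.4] y [-31.2   7.3  30.1]
side 110 114 x [-107.1  -82.6  -54.1  -24.     0.4] y [-27.8   7.7  27.3]
side 116 211 x [-106.9  -58.1   -0.     6.    11.2] y [-22.9   7.7  37.7]
side 122 125 x [-107.   -80.9  -53.5  -21.7    9.8] y [-15.2   7.9  36. ]
side 128 127 x [-107.1  -90.2  -74.9  -61.   -20.1] y [-45.9   6.9   9.6]
side 134 115 x [-107.1  -92.2  -78.7  -62.9  -20.2] y [-45.3   6.6   9.2]
side 140 140 x [-107.1  -89.9  -74.7  -60.9  -20.4] y [-45.7   7.1  21.9]
side 146 140 x [-107.1  -90.5  -74.6  -51.7  -16.5] y [-45.6   7.4  23. ]
side 152 160 x [-107.   -89.6  -73.5  -49.8   -8.2] y [-45.8   7.4  23.7]
side 158 128 x [-107.   -92.7  -77.3  -46.9   -7. ] y [-46.1   7.6  24.5]
side 164 115 x [
[... 564 characters left out ...]
 [-42.9 -19.5   5.5]
wrist 134 1463 x [-105.4  -74.8  -30.1  -19.4  -18.7] y [-42.9 -17.3   5.6]
wrist 140 1703 x [-105.3  -70.2  -38.4  -19.4  -18.7] y [-57.3 -19.3  20.3]
wrist 146 2015 x [-105.4  -73.8  -45.3  -19.4  -18.7] y [-57.6 -18.4  20.3]
wrist 152 2234 x [-105.3  -72.5  -47.   -19.4  -18.7] y [-58.1 -19.2  20.9]
wrist 158 1632 x [-105.4  -89.1  -57.7  -48.5  -20. ] y [-59.2 -15.7  22.3]
wrist 164 1883 x [-105.3  -91.2  -60.4  -48.6  -29.1] y [-59.8 -20.8  22.6]
wrist 170 11307 x [-105.2  -93.5  -53.6  -10.1   -2.7] y [-54.3 -18.7  17.2]
wrist 176 1643 x [-104.6  -53.6  -48.6  -46.1   -5.7] y [-61.  -23.1  24. ]
wrist 182 1057 x [-49.4 -48.9 -48.6 -47.6 -39.3] y [-60.9 -46.2  23.8]
```

View pics/w2.png

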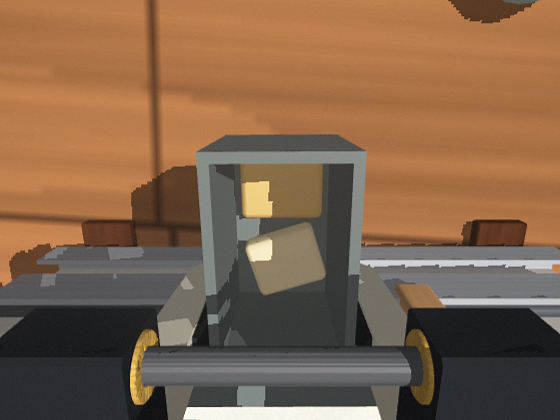

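View pics/side2.png

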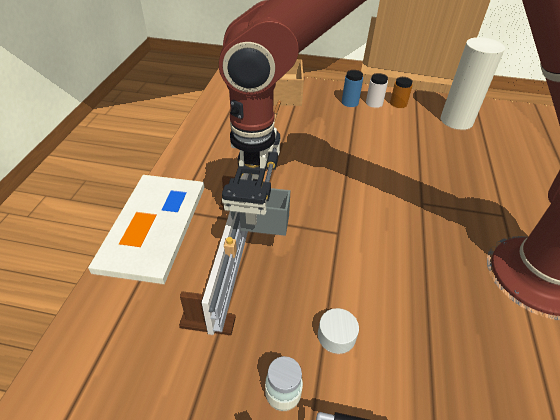

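The wrist view shows the bin squarely held, the rail in front and behind it, and the stop at (418,297). In the side view the bin hangs in front of the rack, right of the stop at (229,244). I'll check pitch and the lip-to-rail offset within single cameras.

```bash
cat >> h.py <<'E'
def wcloud():
    s=env.read_state(); c=env.camera("wrist"); z=c["range_z"]; K=c["mtx"]; v,u=np.mgrid[:420,:560]
    p=np.stack([(u-K[0,2])/K[0,0]*z,(v-K[1,2])/K[1,1]*z,z],-1).reshape(-1,3)[z.ravel()>0]
    M=c["tool_from_camera"]; return R.from_quat(s["eef_rot"]).apply(p@M[:3,:3].T+M[:3,3])+s["tool_pos"]
def rk(p,yaw=.062,o=(.6476,.1009)):
    p=p.reshape(-1,3); p=p[np.isfinite(p).all(1)]; d=p[:,:2]-np.array(o); c,s=np.cos(yaw),np.sin(yaw)
    return np.c_[d@[c,s],d@[-s,c],p[:,2]]*1000
pc=lambda a:np.percentile(a,[2,25,50,75,98]).round(1)
E
python3 - <<'E'
from h import *
for nm,q in (("wrist",rk(wcloud())),("side",rk(np.load("side2.npy"))),("top",rk(np.load("top2.npy")))):
    q=q[(q[:,0]>-130)&(q[:,0]<40)]
    m=(q[:,2]>171)&(q[:,2]<180)&(abs(q[:,1]+20)<44)
    r=q[m]
    for a,b in((-108,-100),(-100,-60),(-35,-15),(-15,0)):
        k=r[(r[:,0]>a)&(r[:,0]<b)]
        if len(k): print(nm,"rim",a,len(k),"z",pc(k[:,2]),"x",pc(k[:,0]),"y",pc(k[:,1]))
    for side in(-1,1):
        k=q[(side*(q[:,1]+20)>65)&(abs(q[:,1])<185)&(q[:,2]>101)&(q[:,2]<109)&(q[:,0]<-8)]
        if len(k): print("rail",side,len(k),"x",pc(k[:,0]),"z",pc(k[:,2]),"y",pc(k[:,1]))
        k=q[(side*(q[:,1]+20)>65)&(abs(q[:,1])<185)&(q[:,2]>116)&(q[:,2]<124)&(q[:,0]>-5)]
        if len(k): print("panel",side,len(k),"x",pc(k[:,0]),"z",pc(k[:,2]))
E
```

```text
wrist rim -108 2412 z [171.9 174.7 175.1 175.6 176.5] x [-105.3 -104.5 -103.4 -102.2 -100.6] y [-45.9 -33.6 -19.   -4.    8.2]
wrist rim -100 3029 z [171.6 174.5 175.  175.5 176.3] x [-99.3 -91.  -81.4 -71.  -60.9] y [-46.5 -44.3 -42.5   6.9   9.1]
wrist rim -35 238 z [171.5 174.5 174.9 175.4 177.6] x [-34.9 -34.1 -33.2 -32.3 -30.5] y [-46.5 -44.4 -42.4   7.3   9.5]
wrist rim -15 3803 z [174.1 174.7 175.1 175.4 176.2] x [-12.4  -9.8  -7.2  -4.7  -2.2] y [-54.  -37.2 -19.1  -0.6  16.7]
rail -1 1493 x [-13.2 -12.5 -11.6 -10.2  -8.7] z [101.3 103.5 104.3 104.8 105.7] y [-180.2 -158.5 -134.2 -109.6  -87.3]
panel -1 26 x [0.9 1.3 1.5 1.8 2.9] z [116.1 116.8 117.5 118.6 119.3]
rail 1 1355 x [-17.1 -13.1 -12.4 -10.7  -9. ] z [101.2 103.4 104.2 104.8 108.2] y [ 48.9  75.7  98.2 120.5 140.8]
panel 1 5 x [0.9 1.  1.4 1.4 1.8] z [116.1 116.3 116.5 116.5 116.8]
side rim -108 62 z [172.9 175.3 176.4 177.2 178.2] x [-107.1 -106.2 -104.9 -103.6 -100.6] y [-47.3 -32.1 -15.8   1.3   9.1]
side rim -100 119 z [171.1 173.8 175.7 176.8 178.7] x [-99.4 -91.8 -84.1 -76.3 -69.1] y [-48.2 -44.4   3.    7.4  
[... 291 characters left out ...]
6.6 106.6 106.6] y [-146.4 -146.4 -146.4 -146.4 -146.4]
panel -1 30 x [-0.2  1.2  3.8  6.6  9.6] z [117.1 119.7 120.8 121.4 122.9]
rail 1 175 x [-18.  -13.9 -12.8 -11.4  -9.9] z [101.8 105.1 106.1 106.8 108.4] y [ 59.6  90.7 125.4 155.4 182.4]
panel 1 449 x [-0.4  2.   5.2  8.5 11.4] z [117.2 120.2 121.  121.8 123.1]
rail -1 75 x [-14.3 -13.2 -12.  -11.   -8.6] z [101.5 103.1 104.8 106.7 108.4] y [-182.5 -166.  -150.2 -134.8  -86.1]
panel -1 174 x [-0.1  2.5  5.5  8.8 11.6] z [116.4 119.1 120.4 121.3 123.4]
rail 1 111 x [-17.8 -14.1 -12.9 -11.5  -9.7] z [101.6 103.5 104.9 106.3 108.5] y [ 51.3 113.1 137.6 160.9 183.3]
panel 1 269 x [-0.9  1.7  5.1  8.  11.5] z [116.7 118.7 120.3 121.6 123.8]
```

```bash
python3 -m inch '[[0,0,0.01,0,0,0],[0,0,0.01,0,0,0],[0,0,0.01,0,0,0],[0,0,0.01,0,0,0],[0,0,0.003,0,0,0]]'
python3 -m inch '[[0,0,0,0,0,0],[0,0,0,0,0,0],[0,0,0.003,0,0,0],[0,0,0,0,0,0],[0,0,0,0,0,0]]'
python3 -c "
from h import *
todo([.6082,.0784,.104],.062)"
```

```text
time: 7.32
tool_pos: [0.6073, 0.0808, 0.1048]
eef_rot: [-0.032, 0.999, -0.0, -0.002]
wrist_force: [-0.2, -0.1, -3.4]
grip_width: 0.602
finger_force: 30.0
time: 7.73
tool_pos: [0.6091, 0.081, 0.1049]
eef_rot: [-0.032, 0.999, 0.0, 0.0]
wrist_force: [0.7, 0.0, -3.0]
grip_width: 0.601
finger_force: 30.0
turn [0.     0.0005 0.0023] shift mm [ 1.  -2.5  0.9]
```

```bash
python3 -m inch '[[0.001,0,0.001,0,0,0],[0.001,0,0,0,0,0],[0.0005,0,0,0,0,0],[0,0,0,0,0,0],[0,0,0,0,0,0]]'
python3 -m inch '[[0.001,0,0,0,0,0],[0,0,0,0,0,0],[0,0,0,0,0,0],[0,0,0,0,0,0]]'
python3 -m inch '[[0.001,0,0,0,0,0],[0,0,0,0,0,0],[0,0,0,0,0,0],[0,0,0,0,0,0]]'
```

```text
time: 8.15
tool_pos: [0.6065, 0.0809, 0.1038]
eef_rot: [-0.032, 0.999, 0.0, 0.0]
wrist_force: [-0.3, -0.9, -3.3]
grip_width: 0.606
finger_force: 30.0
time: 8.48
tool_pos: [0.606, 0.0808, 0.1038]
eef_rot: [-0.032, 0.999, 0.0, 0.001]
wrist_force: [1.1, 0.2, -3.2]
grip_width: 0.603
finger_force: 30.0
time: 8.82
tool_pos: [0.6059, 0.0808, 0.104]
eef_rot: [-0.032, 0.999, 0.0, 0.002]
wrist_force: [4.9, 0.6, -4.2]
grip_width: 0.602
finger_force: 30.0
```

```bash
python3 -m inch '[[0,0,0.002,0,0,0],[0,0,0.002,0,0,0],[0,0,0,0,0,0],[0,0,0,0,0,0]]'
python3 -m inch '[[0,0,0.001,0,0,0],[0,0,0.001,0,0,0],[0,0,0,0,0,0],[0,0,0,0,0,0]]'
```

```text
time: 9.15
tool_pos: [0.6059, 0.0809, 0.1001]
eef_rot: [-0.032, 0.999, 0.0, 0.002]
wrist_force: [4.7, -0.2, -2.5]
grip_width: 0.597
finger_force: 30.0
time: 9.48
tool_pos: [0.6059, 0.0809, 0.0982]
eef_rot: [-0.032, 0.999, 0.0, 0.002]
wrist_force: [6.5, 1.0, -1.6]
grip_width: 0.603
finger_force: 30.0
```

```bash
python3 -m inch '[[0,0,0.0015,0,0,0],[0,0,0.0015,0,0,0],[0,0,0,0,0,0],[0,0,0,0,0,0]]'
python3 -m inch '[[0,0,0.0015,0,0,0],[0,0,0.0015,0,0,0],[0,0,0,0,0,0],[0,0,0,0,0,0]]'
```

```text
time: 9.82
tool_pos: [0.6059, 0.081, 0.0952]
eef_rot: [-0.032, 0.999, 0.0, 0.002]
wrist_force: [5.4, 1.0, -0.8]
grip_width: 0.6
finger_force: 30.0
time: 10.15
tool_pos: [0.6058, 0.081, 0.0927]
eef_rot: [-0.032, 0.999, 0.0, 0.002]
wrist_force: [4.7, 0.9, 5.0]
grip_width: 0.602
finger_force: 30.0
```

Rod contact is building normally, so I'll keep pressing.

```bash
python3 -m inch '[[0,0,0.0015,0,0,0],[0,0,0.0015,0,0,0],[0,0,0,0,0,0],[0,0,0,0,0,0]]'
python3 -m inch '[[0,0,0.001,0,0,0],[0,0,0.001,0,0,0],[0,0,0,0,0,0],[0,0,0,0,0,0]]'
```

```text
time: 10.48
tool_pos: [0.6058, 0.0809, 0.0895]
eef_rot: [-0.032, 0.999, 0.0, 0.002]
wrist_force: [4.8, 1.2, 5.4]
grip_width: 0.602
finger_force: 30.0
time: 10.82
tool_pos: [0.6058, 0.0809, 0.0876]
eef_rot: [-0.032, 0.999, 0.0, 0.002]
wrist_force: [5.5, -0.1, 5.0]
grip_width: 0.597
finger_force: 30.0
```

```bash
python3 -m inch '[[0,0,0.001,0,0,0],[0,0,0.001,0,0,0],[0,0,0,0,0,0],[0,0,0,0,0,0]]'
python3 -m inch '[[0,0,0.001,0,0,0],[0,0,0,0,0,0],[0,0,0,0,0,0]]'
python3 -m inch '[[0,0,0.001,0,0,0],[0,0,0,0,0,0],[0,0,0,0,0,0]]'
python3 - <<'E'
from h import *
q=rk(wcloud()); 
r=q[(q[:,0]>-115)&(q[:,0]<5)&(q[:,2]>103)&(q[:,2]<118)&(abs(q[:,1]+18)<44)]
for a,b in((-108,-100),(-100,-60),(-35,-15),(-15,0)):
    k=r[(r[:,0]>a)&(r[:,0]<b)]
    if len(k): print("rim",a,len(k),"z",pc(k[:,2]),"x",pc(k[:,0]),"y",pc(k[:,1]))
E
```

```text
time: 11.15
tool_pos: [0.6058, 0.081, 0.0856]
eef_rot: [-0.032, 0.999, 0.0, 0.002]
wrist_force: [5.5, 1.3, 5.6]
grip_width: 0.6
finger_force: 30.0
time: 11.4
tool_pos: [0.6059, 0.081, 0.0846]
eef_rot: [-0.032, 0.999, 0.0, 0.002]
wrist_force: [4.6, 0.6, 4.3]
grip_width: 0.602
finger_force: 30.0
time: 11.65
tool_pos: [0.6059, 0.081, 0.0839]
eef_rot: [-0.032, 0.999, 0.0, 0.002]
wrist_force: [5.0, 0.9, 6.4]
grip_width: 0.605
finger_force: 30.0
rim -108 2649 z [103.5 107.3 107.9 108.3 109.2] x [-107.7 -106.9 -105.7 -104.4 -100.6] y [-45.  -33.4 -17.8  -1.6   9.6]
rim -100 3067 z [103.7 107.4 108.  108.4 109.3] x [-99.3 -90.8 -81.3 -71.  -60.9] y [-45.4 -43.1 -41.3   7.9  10.2]
rim -35 127 z [103.2 106.6 108.2 108.9 109.6] x [-35.  -34.5 -33.8 -15.5 -15. ] y [-45.  -41.7 -16.4   6.6  14.4]
rim -15 3818 z [107.5 108.2 108.5 108.9 109.5] x [-14.7 -12.3  -9.7  -7.1  -4.6] y [-52.9 -36.  -17.6   0.9  18.1]
```

```bash
python3 -m inch '[[0,0,0.0007,0,0,0],[0,0,0,0,0,0],[0,0,0,0,0,0]]'
python3 -m inch '[[0,0,0.0007,0,0,0],[0,0,0,0,0,0],[0,0,0,0,0,0]]'
```

```text
time: 11.95
tool_pos: [0.6059, 0.081, 0.0838]
eef_rot: [-0.032, 0.999, 0.0, 0.002]
wrist_force: [5.1, 0.9, 10.1]
grip_width: 0.601
finger_force: 30.0
time: 12.2
tool_pos: [0.6059, 0.081, 0.0836]
eef_rot: [-0.033, 0.999, 0.0, 0.002]
wrist_force: [1.8, -0.3, 11.9]
grip_width: 0.601
finger_force: 30.0
```

Seated: z stopped at 0.0836 while the force rose to 12 N. Now I'll ease off.

```bash
python3 -m inch '[[-0.0002,0,-0.001,0,0,0],[0,0,-0.001,0,0,0],[0,0,0,0,0,0],[0,0,0,0,0,0]]'
python3 - <<'E'
from h import *
q=rk(wcloud()); 
r=q[(q[:,0]>-115)&(q[:,0]<5)&(q[:,2]>103)&(q[:,2]<118)&(abs(q[:,1]+18)<44)]
for a,b in((-108,-100),(-15,0)):
    k=r[(r[:,0]>a)&(r[:,0]<b)]
    print("rim",a,len(k),"z",pc(k[:,2]),"x",pc(k[:,0]),"y",pc(k[:,1]))
k=r[(r[:,0]>-14)&(r[:,2]>106)]; print("lip y", k[:,1].min(),k[:,1].max())
S=q[(q[:,2]>112)&(abs(q[:,1]-61)<20)&(q[:,0]<0)&(q[:,0]>-25)]; print("stop",len(S), S.min(0) if len(S) else 0,pc(S[:,1]),pc(S[:,0]),pc(S[:,2]))
E
```

```text
time: 12.53
tool_pos: [0.6058, 0.081, 0.0837]
eef_rot: [-0.033, 0.999, 0.0, 0.001]
wrist_force: [5.0, 1.3, 3.4]
grip_width: 0.602
finger_force: 30.0
rim -108 2627 z [103.5 107.  107.5 108.  108.9] x [-107.7 -106.9 -105.7 -104.4 -100.6] y [-44.9 -33.6 -17.8  -1.7   9.7]
rim -15 3756 z [107.4 108.1 108.5 108.8 109.5] x [-14.7 -12.3  -9.8  -7.4  -4.8] y [-52.8 -36.  -17.6   1.   18. ]
lip y -57.94266276536482 23.210921837853103Traceback (most recent call last):
  File "<stdin>", line 8, in <module>
  File "h.py", line 23, in <lambda>
    pc=lambda a:np.percentile(a,[2,25,50,75,98]).round(1)
                ~~~~~~~~~~~~~^^^^^^^^^^^^^^^^^^^
    return _quantile_unchecked(
        a, q, axis, out, overwrite_input, method, keepdims, weights)
    return _ureduce(a,
                    func=_quantile_ureduce_func,
    ...<5 lines>...
                    overwrite_input=overwrite_input,
                    method=method)
    r = func(a, **kwargs)
    result = _quantile(arr,
                       quantiles=q,
    ...<2 lines>...
                       out=out,
                       weights=wgt)
    slices_having_nans = np.isnan(arr[-1, ...])
                                  ~~~^^^^^^^^^
IndexError: index -1 is out of bounds for axis 0 with size 0
```

```bash
python3 -m inch '[[-0.0008,0,-0.0007,0,0,0],[0,0,0,0,0,0],[0,0,0,0,0,0],[0,0,0,0,0,0]]'
python3 -m inch '[[0,0.001,0,0,0,0],[0,0.001,0,0,0,0],[0,0.001,0,0,0,0],[0,0,0,0,0,0]]'
python3 -m inch '[[0,0.001,0,0,0,0],[0,0.001,0,0,0,0],[0,0.001,0,0,0,0],[0,0,0,0,0,0]]'
```

```text
time: 12.92
tool_pos: [0.6058, 0.081, 0.0838]
eef_rot: [-0.033, 0.999, 0.0, 0.0]
wrist_force: [5.3, 1.0, 1.7]
grip_width: 0.598
finger_force: 30.0
time: 13.25
tool_pos: [0.6058, 0.081, 0.0838]
eef_rot: [-0.032, 0.999, -0.002, 0.0]
wrist_force: [5.8, -3.1, 2.9]
grip_width: 0.602
finger_force: 30.0
time: 13.58
tool_pos: [0.6058, 0.0811, 0.0839]
eef_rot: [-0.031, 1.0, -0.004, 0.0]
wrist_force: [5.6, -7.2, 2.7]
grip_width: 0.599
finger_force: 30.0
```

```bash
python3 -m inch '[[-0.001,0,-0.0005,0,0,0],[0,0,0,0,0,0],[0,0,0,0,0,0]]'
python3 -m inch '[[0,0.001,0,0,0,0],[0,0,0,0,0,0],[0,0,0,0,0,0]]'
python3 -m inch '[[0,0.001,0,0,0,0],[0,0,0,0,0,0],[0,0,0,0,0,0]]'
```

```text
time: 13.83
tool_pos: [0.6057, 0.0811, 0.084]
eef_rot: [-0.031, 0.999, -0.004, -0.001]
wrist_force: [4.2, -7.8, 3.3]
grip_width: 0.601
finger_force: 30.0
time: 14.08
tool_pos: [0.6057, 0.0811, 0.084]
eef_rot: [-0.031, 1.0, -0.004, -0.001]
wrist_force: [4.1, -8.0, 1.5]
grip_width: 0.601
finger_force: 30.0
time: 14.33
tool_pos: [0.6057, 0.0812, 0.0841]
eef_rot: [-0.031, 1.0, -0.005, -0.001]
wrist_force: [5.0, -11.1, 2.7]
grip_width: 0.6
finger_force: 30.0
```

```bash
python3 -m inch '[[-0.001,0,-0.0005,0,0,0],[0,0,0,0,0,0],[0,0,0,0,0,0]]'
python3 -m inch '[[-0.0005,0.001,-0.0005,0,0,0],[0,0,0,0,0,0],[0,0,0,0,0,0]]'
python3 -c "
from h import *
s=env.read_state(); print(s['wrist_force'],s['wrist_torque'],s['tool_pos'],R.from_quat(s['eef_rot']).as_matrix().round(4).tolist())"
```

```text
time: 14.58
tool_pos: [0.6057, 0.0812, 0.0842]
eef_rot: [-0.031, 0.999, -0.005, -0.002]
wrist_force: [3.0, -9.9, 2.8]
grip_width: 0.601
finger_force: 30.0
time: 14.83
tool_pos: [0.6057, 0.0816, 0.0843]
eef_rot: [-0.031, 0.999, -0.006, -0.003]
wrist_force: [3.7, -9.7, 2.3]
grip_width: 0.601
finger_force: 30.0
[ 3.67129447 -9.71762505  2.26463801] [-1.76546884 -0.7680978   0.08677002] [0.60570173 0.08159986 0.08434174] [[-0.9981, -0.0621, -0.0053], [-0.062, 0.998, -0.0114], [0.006, -0.0111, -0.9999]]
```

```bash
python3 -m inch '[[-0.0005,0.001,0,0,0,0],[0,0.001,0,0,0,0],[0,0,0,0,0,0],[0,0,0,0,0,0]]'
python3 -m inch '[[0,0.001,0,0,0,0],[0,0.001,0,0,0,0],[0,0.001,0,0,0,0],[0,0,0,0,0,0]]'
python3 -m inch '[[0,0.001,0,0,0,0],[0,0.001,0,0,0,0],[0,0.001,0,0,0,0],[0,0,0,0,0,0]]'
```

```text
time: 15.17
tool_pos: [0.6056, 0.0834, 0.0844]
eef_rot: [-0.031, 0.999, -0.006, -0.003]
wrist_force: [2.3, -9.6, 3.1]
grip_width: 0.605
finger_force: 30.0
time: 15.5
tool_pos: [0.6054, 0.0864, 0.0843]
eef_rot: [-0.031, 0.999, -0.006, -0.003]
wrist_force: [2.6, -9.8, 3.0]
grip_width: 0.602
finger_force: 30.0
time: 15.83
tool_pos: [0.6052, 0.0894, 0.0844]
eef_rot: [-0.031, 0.999, -0.006, -0.003]
wrist_force: [2.4, -10.6, 3.1]
grip_width: 0.601
finger_force: 30.0
```

```bash
python3 -m inch '[[0,0.0015,0,0,0,0],[0,0.0015,0,0,0,0],[0,0.0015,0,0,0,0],[0,0.0015,0,0,0,0],[0,0,0,0,0,0]]'
python3 -m inch '[[0,0.0015,0,0,0,0],[0,0.0015,0,0,0,0],[0,0.0015,0,0,0,0],[0,0,0,0,0,0]]'
python3 - <<'E'
from h import *
c=env.camera("top"); save(c,"top3.png"); img=c["image"][130:200,180:330]; cv2.imwrite("pics/top3c.png",cv2.resize(img[:,:,::-1],None,fx=5,fy=5,interpolation=cv2.INTER_CUBIC))
E
```

```text
time: 16.25
tool_pos: [0.6048, 0.0955, 0.0844]
eef_rot: [-0.031, 0.999, -0.006, -0.003]
wrist_force: [1.9, -9.2, 3.2]
grip_width: 0.602
finger_force: 30.0
time: 16.58
tool_pos: [0.6045, 0.0999, 0.0844]
eef_rot: [-0.031, 0.999, -0.006, -0.003]
wrist_force: [2.3, -8.9, 3.5]
grip_width: 0.599
finger_force: 30.0
```

View pics/top3c.png

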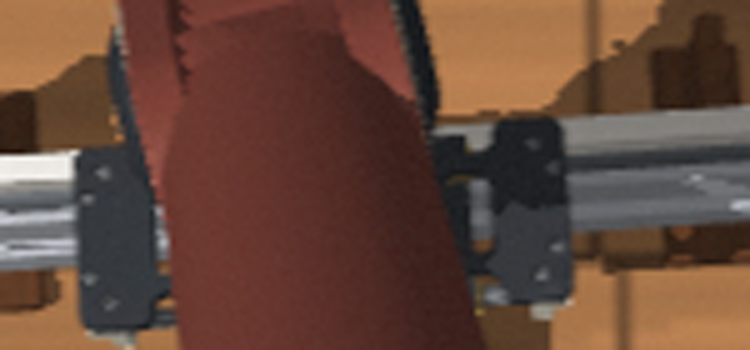

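The arm hides the stop in the top view, so from here I'll feel for it. About 7 mm remain.

```bash
python3 -m inch '[[0,0.001,0,0,0,0],[0,0.001,0,0,0,0],[0,0.001,0,0,0,0],[0,0,0,0,0,0]]'
python3 -m inch '[[0,0.0007,0,0,0,0],[0,0,0,0,0,0],[0,0,0,0,0,0]]'
python3 -m inch '[[0,0.0007,0,0,0,0],[0,0,0,0,0,0],[0,0,0,0,0,0]]'
```

```text
time: 16.97
tool_pos: [0.6043, 0.1026, 0.0844]
eef_rot: [-0.031, 0.999, -0.006, -0.003]
wrist_force: [1.7, -9.7, 2.9]
grip_width: 0.603
finger_force: 30.0
time: 17.22
tool_pos: [0.6043, 0.1031, 0.0844]
eef_rot: [-0.031, 1.0, -0.006, -0.003]
wrist_force: [1.3, -11.3, 3.7]
grip_width: 0.602
finger_force: 30.0
time: 17.47
tool_pos: [0.6043, 0.1038, 0.0844]
eef_rot: [-0.031, 0.999, -0.006, -0.003]
wrist_force: [0.8, -9.9, 3.6]
grip_width: 0.602
finger_force: 30.0
```

```bash
python3 -m inch '[[0,0.0007,0,0,0,0],[0,0,0,0,0,0],[0,0,0,0,0,0]]' | grep -E "pos|wrist"
python3 -m inch '[[0,0.0007,0,0,0,0],[0,0,0,0,0,0],[0,0,0,0,0,0]]' | grep -E "pos|wrist"
python3 -m inch '[[0,0.0007,0,0,0,0],[0,0,0,0,0,0],[0,0,0,0,0,0]]' | grep -E "pos|wrist"
```

```text
tool_pos: [0.6042, 0.1045, 0.0844]
wrist_force: [2.0, -9.4, 2.5]
tool_pos: [0.6042, 0.1052, 0.0844]
wrist_force: [2.0, -10.0, 3.5]
tool_pos: [0.6042, 0.1056, 0.0844]
wrist_force: [2.1, -10.6, 3.7]
```

```bash
python3 -m inch '[[0,0.0007,0,0,0,0],[0,0,0,0,0,0],[0,0,0,0,0,0]]' | grep -E "pos|wrist"
python3 -m inch '[[0,0.0007,0,0,0,0],[0,0,0,0,0,0],[0,0,0,0,0,0]]' | grep -E "pos|wrist"
```

```text
tool_pos: [0.6042, 0.1056, 0.0844]
wrist_force: [1.7, -11.7, 3.2]
tool_pos: [0.6042, 0.1056, 0.0844]
wrist_force: [1.6, -12.8, 4.8]
```

The TCP stays at y = 0.1056 while the force rises, so the lip is on the stop. I'll make one more small push, then ease off.

```bash
python3 -m inch '[[0,0.0007,0,0,0,0],[0,0,0,0,0,0],[0,0,0,0,0,0]]' | grep -E "pos|wrist"
python3 - <<'E'
from h import *
q=rk(wcloud()); s=env.read_state(); print(s["wrist_torque"])
r=q[(q[:,0]>-115)&(q[:,0]<5)&(q[:,2]>103)&(q[:,2]<118)&(abs(q[:,1]-8)<44)]
for a,b in((-108,-100),(-15,0)):
    k=r[(r[:,0]>a)&(r[:,0]<b)]
    print("rim",a,len(k),"z",pc(k[:,2]),"x",pc(k[:,0]),"y",pc(k[:,1]))
    print(np.polyfit(k[:,1],k[:,2],1))
E
```

```text
tool_pos: [0.6042, 0.1056, 0.0844]
wrist_force: [1.5, -14.1, 4.7]
[-2.05582287 -0.57957606  0.21635049]
rim -108 2692 z [104.4 108.2 108.7 109.2 110.2] x [-107.7 -106.9 -105.6 -104.3 -100.6] y [-19.8  -8.6   7.2  23.3  34.8]
[-1.29907816e-02  1.08591377e+02]
rim -15 3789 z [107.7 108.5 108.9 109.3 110.1] x [-14.6 -12.3  -9.8  -7.3  -4.8] y [-28.  -10.9   7.6  26.   42.9]
[-1.39296989e-02  1.08976474e+02]
```

```bash
python3 -m inch '[[0,-0.002,0,0,0,0],[0,-0.002,0,0,0,0],[0,-0.001,0,0,0,0],[0,0,0,0,0,0]]' | grep -E "pos|rot|wrist"
python3 -m inch '[[0,-0.001,0,0,0,0],[0,-0.001,0,0,0,0],[0,0,0,0,0,0],[0,0,0,0,0,0]]' | grep -E "pos|rot|wrist"
```

```text
tool_pos: [0.6041, 0.1057, 0.0842]
eef_rot: [-0.031, 0.999, -0.004, -0.003]
wrist_force: [2.2, -7.3, 2.6]
tool_pos: [0.6041, 0.1057, 0.0842]
eef_rot: [-0.032, 0.999, -0.003, -0.003]
wrist_force: [0.4, -6.2, 2.2]
```

```bash
python3 -m inch '[[0,-0.001,0.001,0,0,0],[0,-0.001,0.001,0,0,0],[0,-0.0005,0,0,0,0],[0,0,0,0,0,0]]' | grep -E "pos|rot|wrist"
python3 -m inch '[[0,0,0.001,0,0,0],[0,0,0,0,0,0],[0,0,0,0,0,0]]' | grep -E "pos|rot|wrist"
```

```text
tool_pos: [0.6042, 0.1057, 0.0837]
eef_rot: [-0.032, 0.999, -0.001, -0.003]
wrist_force: [-1.5, -3.7, 8.2]
tool_pos: [0.6044, 0.1057, 0.083]
eef_rot: [-0.032, 0.999, -0.001, -0.003]
wrist_force: [-2.4, -4.5, 10.1]
```

```bash
python3 -m inch '[[0.0004,-0.001,-0.001,0,0,0],[0,-0.001,-0.001,0,0,0],[0,0,0,0,0,0],[0,0,0,0,0,0]]' | grep -E "pos|rot|wrist"
python3 -m inch '[[0,0,0,0,0,0],[0,0,0,0,0,0],[0,0,0,0,0,0],[0,0,0,0,0,0]]' 0.08 | grep -E "pos|rot|wrist|grip|fing"
python3 -m inch '[[0,0,0,0,0,0],[0,0,0,0,0,0],[0,0,0,0,0,0],[0,0,0,0,0,0]]'  | grep -E "pos|rot|wrist|grip|fing"
python3 - <<'E'
from h import *
q=rk(wcloud())
r=q[(q[:,0]>-115)&(q[:,0]<5)&(q[:,2]>103)&(q[:,2]<118)&(abs(q[:,1]-8)<44)]
for a,b in((-108,-100),(-15,0)):
    k=r[(r[:,0]>a)&(r[:,0]<b)]
    print("rim",a,len(k),"z",pc(k[:,2]),"x",pc(k[:,0]),"y",pc(k[:,1]),np.polyfit(k[:,1],k[:,2],1))
E
```

```text
tool_pos: [0.6044, 0.1057, 0.0832]
eef_rot: [-0.033, 0.999, -0.0, -0.003]
wrist_force: [0.3, -0.3, -2.1]
tool_pos: [0.6062, 0.106, 0.0844]
eef_rot: [-0.032, 0.999, 0.0, -0.0]
wrist_force: [-0.6, -0.4, -0.6]
grip_width: 0.831
finger_force: 0.0
tool_pos: [0.6064, 0.1055, 0.0845]
eef_rot: [-0.032, 0.999, 0.0, -0.0]
wrist_force: [0.2, -0.2, 0.3]
grip_width: 0.861
finger_force: 0.0
rim -108 2438 z [103.6 105.  105.5 105.9 106.8] x [-107.8 -106.9 -105.6 -104.4 -100.6] y [-20.1  -8.7   7.   23.1  34.5] [-5.91576171e-04  1.05409609e+02]
rim -15 3594 z [107.5 108.2 108.6 109.  114.8] x [-12.5 -10.4  -8.5  -6.5  -3.6] y [-32.9 -12.1  10.4  33.1  49.4] [1.59856070e-02 1.08718281e+02]
```

```bash
python3 -m inch '[[0.003,0,-0.005,0,0,0],[0.002,0,-0.01,0,0,0],[0,0,-0.02,0,0,0],[0,0,-0.03,0,0,0],[0,0,-0.03,0,0,0]]' | grep -E "pos|wrist"
python3 -m inch '[[0,0,-0.03,0,0,0],[0,0,-0.03,0,0,0],[0,0,0,0,0,0],[0,0,0,0,0,0],[0,0,0,0,0,0]]' | grep -E "pos|wrist"
python3 - <<'E'
from h import *
q=rk(wcloud())
r=q[(q[:,0]>-115)&(q[:,0]<5)&(q[:,2]>100)&(q[:,2]<113)&(abs(q[:,1]-8)<44)]
for a,b in((-108,-100),(-15,0)):
    k=r[(r[:,0]>a)&(r[:,0]<b)]
    print("rim",a,len(k),"z",pc(k[:,2]),"x",pc(k[:,0]),"y",pc(k[:,1]),np.polyfit(k[:,1],k[:,2],1))
k=q[(q[:,0]>-15)&(q[:,0]<3)&(q[:,2]>106.8)&(q[:,1]<47)&(q[:,2]<112)]; print("lip y",pc(k[:,1]),k[:,1].max(),"rear x",pc(k[:,0]))
S=q[(q[:,2]>118)&(abs(q[:,1]-61)<20)&(q[:,0]<-3)&(q[:,0]>-20)]; print("stop",len(S),pc(S[:,1]))
c=env.camera("wrist"); a=c["image"]; save(c,"w4.png")
E
```

```text
tool_pos: [0.6007, 0.1051, 0.1808]
wrist_force: [1.1, 0.2, -0.4]
tool_pos: [0.6008, 0.105, 0.2396]
wrist_force: [0.1, -0.3, 0.7]
rim -108 525 z [103.8 105.  105.5 105.9 106.7] x [-108.  -107.2 -105.8 -104.4 -100.7] y [-20.3  -9.2   6.9  23.   34.7] [1.93995569e-04 1.05422017e+02]
rim -15 1469 z [100.5 107.7 108.3 108.8 109.9] x [-14.8 -12.2  -9.2  -6.3  -0.3] y [-33.7 -13.8   7.   28.6  48.6] [1.55614270e-03 1.07405996e+02]
lip y [-176.7  -31.6   -5.8   20.6   44.8] 46.99150175157471 rear x [-14.8 -11.2  -7.2   1.1   1.7]
stop 636 [49.  53.5 57.8 62.6 68.1]
```

View pics/w4.png

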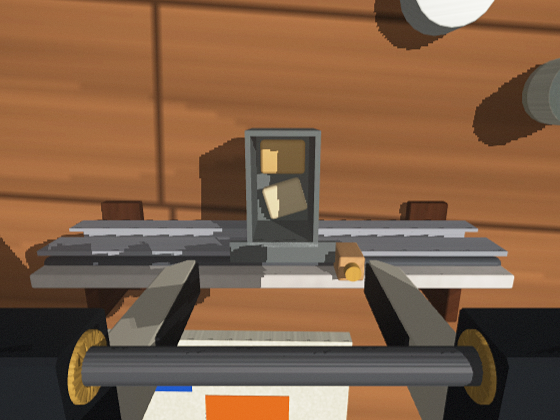

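The bin hangs level, with its lip end at about (333,253) against the stop at (337,258). Measured, the lip end is at y ≈ 49.2 mm and the stop face at about 49 mm, and the gripper is clear. I'll hand it in.

```bash
python3 -c "
from bench import env
print(env.close_job())"
```

```text
the job is handed in; nothing more can be done
None
```

I handed the job in with the bin released and hanging on the upper rail. By camera its lip is fully home and its left end is against the stop; the hand-in returned no verdict.

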